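# Unscrew the left-hand blade nut of a clinic fan

### The arm

A 7-joint arm with a two-finger parallel gripper is mounted at the origin on the work surface. World frame = base frame: x ahead of the robot, y to its left, z up, the work surface at z = 0. Lengths are in m, angles in degrees, forces in N, time in s.
With the tool pointing down it reaches from about 0.35 to 0.775 m from the base axis. Payload 3.1 kg.
Tool frame: the origin (TCP) lies on the centre line of the jaws, within the pads' length; the fingertips stand 17 mm ahead of it and the grasp point (between the pads) lies 2 mm behind it (robot.tip_reach is the distance from the TCP to the fingertips, in m); z points along the fingers, y is the line along which they close (so a half turn about z gives the same grasp; the last joint's range is limited). The gripper opens to 85 mm and grips with 20 to 120 N. Pads are 22 mm wide; open, the fingers measure 114 mm over their backs; the gripper's body (76 mm by 85 mm) begins 54 mm behind the grasp point. The pads swing forward as they close: fully open they stand 13 mm farther back than shut.
Start: joints at [-68.623, 17.813, 0.802, 86.603, -0.252, 75.585, -1.558], TCP at [0.222, 0.503, 0.212] pointing down, gripper open.
Joint ranges: [-154.91, 154.91], [-16.99, 109.72], [-72.82, 74.43], [7.12, 147.25], [-82.49, 262.49], [11.32, 116.49], [-174.64, 174.64]. Speed limits (degrees/s): [159.86, 159.86, 180, 180, 180, 180, 180].

### API

Orientations are given as [roll, pitch, yaw] about the fixed x, y, z axes, in that order (R = Rz(yaw) Ry(pitch) Rx(roll)).
In Python, from station import robot, fingers, vision, workorder, recognise gives the robot as it stands. Calls block until the motion is done:
- robot.move_to(position, orientation): joint-space move of the TCP to a pose.
- robot.line_to(position, orientation=None, velocity=0.15, f_stop=None): straight line of the TCP; orientation=None keeps the orientation; velocity is the mean speed in m/s. With f_stop (N) it stops when the force on the tool has changed by that much, and returns True; else False.
- robot.move_j(angles): joint-space move.
- fingers.gripper_to(opening, force=None): opening from 0.0 (shut) to 1.0 (fully open); force is the grip in N (None keeps the last); returns when the fingers have stopped.
- robot.pause(seconds).
- robot.inverse_kinematics(position, orientation): joint angles nearest the present ones, or None.
- vision.grab_frame(name): name is "side" or "top"; returns the picture (384x512x3 uint8, red, green, blue); there is no depth.
- vision.calibration(name): a dict with "mtx" (3x3 intrinsics, pixels), "k1" (the pictures are not rectified: a ray, as slopes to the right and down, at radius r is drawn at 1 + k1 r^2 times it, then the intrinsics apply), "extrinsics" (4x4, takes a point from world to camera coordinates). Camera axes: x right, y up, looking along -z (the intrinsics and any distortion apply to the point x, -y, -z); pixel columns grow to the right and rows downward; lengths in m; the calibration is good to about 2 mm. A picture is of the moment at which its call begins. calibration takes no time and is no camera call.
A pose or a line that the arm cannot do raises robot.PlanningError and nothing moves.
- workorder.close_job(): hands the job in; it is judged then, once.
Trained networks look in the newest picture that a camera, given by its name, has taken for a name from the list of things; names that differ only in an ending like _2 or _b are one class to them, and where a whole thing is asked for, a point or a joint stands for the part that bears it (a point fixed in the world has none). Each returns a list of dicts, best first, with "p" (0 to 1); they miss things now and then, are a little off and sometimes report something else, mostly with a low value. They report only what shows in the picture. A call takes as long as a camera call. They do not tell look-alikes from the thing itself.
- recognise(label, camera): "rect" ([centre column, centre row, width, height] in pixels, round what is visible of it).
Readings, each from a call of its own:
- robot.current_time_s(): time.
- robot.current_joint_positions(): joint angles.
- robot.current_dq(): joint speeds.
- robot.current_joint_torque(): joint torques, N m.
- robot.current_tool_pos(): TCP position.
- robot.current_eef_rot(): TCP orientation.
- robot.current_contact_force(): force on the tool from outside, world axes, zero at the start.
- robot.current_torque(): the same for the moment, N m.
- robot.current_finger_gap(): opening from 0.0 (shut) to 1.0 (fully open).
- robot.current_gripper_force(): force on a finger pad.
Only numpy, scipy, OpenCV 4.12 (cv2) and the standard library are available. Lean on these libraries where they do the work, as an engineer would, in place of code of your own. Each camera call takes 0.05 s, during which the arm holds its last target. There are 200 camera calls.

### The job

The clinic's desk fan is tipped on its back for cleaning: unscrew the round fluted nut that holds its blade and stand it the way up it comes off, open end down, in the steel kidney dish. The nut has a left-hand thread, so it loosens clockwise as the arrow engraved on its top shows; turn it until it comes free in the hand and never wrench it sideways, overtighten it or pull on it while the thread still holds, for the plastic thread strips easily. Put it down gently, do not lean on the fan, and leave the bottle, the phone and the forceps where they lie.

Things in the scene. Friction and masses are not known exactly. Their poses are not given: they have to be found in the camera images.
- fan: White desk fan with grey blade, head tipped to face straight up, front grille off. Fixed. Origin on the table under its vertical spindle axis; z up, turns in yaw with the fan. Drum 240 mm across, its rim 190 mm above the table; the stand reaches 135 mm from the axis along its y. A wooden spatula through the rear grille keeps the blade from turning.
- hub (a point): Centre of the flat front face (72 mm across) of the blade's hub, 186 mm above the table, on the spindle axis. The nut sits on it over a spring washer that pushes it up with 4 N when tight and lets go after 3 mm. From here the threaded spindle (19 mm across) stands 20 mm up, hidden in the nut until it is off.
- blade_nut: Grey plastic blade nut: upright fluted cylinder 46 mm across, 36 mm tall, about 45 g; origin at the centre of its open lower face, z up. Left-hand thread: clockwise seen from above it climbs 15 mm per turn (2.4 mm per rad); it starts hand-tight and comes free after about 0.7 turn (4.1 to 4.6 rad), then lifts straight off. Play on the spindle about 0.6 mm. The brittle plastic thread bears no more than 10 N in any direction.
- arrow_head (a point): Head of the curved arrow engraved on the nut's flat top, 12.7 mm out from the nut's axis: shows the way to loosen (clockwise from above) and how far the nut has turned.
- kidney_dish: Loose steel kidney dish, 0.35 kg, about 250 mm long (its y) and 124 mm wide inside, wall 38 mm high and 3 mm thick, bent round a point 100 mm away on its -x side. Origin at the middle of its underside; its flat floor is 4 mm thick. Stands to the left or to the right of the fan.
- antiseptic: Amber glass bottle, 58 mm across, 125 mm tall, origin at the centre of its underside. Loose; leave alone.
- phone: Black keypad phone lying flat, 115 x 50 x 14 mm, origin at the centre of its underside. Loose; leave alone.
- artery_forceps: Steel artery forceps lying flat, about 150 x 70 x 8 mm, origin near the middle of its underside. Loose; leave alone.
Not all that is in view belongs to the job. Leave any orange look-alike of the blade_nut alone.

How it is judged (in metres and radians):
On the way, in this order (a step that is already met when the one before it is completed fails the run):
1. the nut has been wound up its thread, still on the spindle's axis (z of blade_nut in the frame of fan above 0.194 m and horizontal distance between blade_nut and fan below 0.006 m), for 0.02 s.
2. the nut has been lifted clear of the spindle (z of blade_nut in the frame of fan above 0.21 m), for 0.05 s.
At the end, for the whole second after the job is handed in: The nut stands open end down (within 0.15 rad of upright) on the floor of the upright kidney dish, at rest, released (horizontal distance between blade_nut and kidney_dish below 0.1 m and z of blade_nut in the frame of kidney_dish between 0.002 and 0.008 m and angle between blade_nut's own z axis and vertical below 0.15 rad and linear speed of blade_nut below 0.02 m/s and angle between kidney_dish's own z axis and vertical below 0.1 rad); the robot touches nothing.
It fails at once if the nut and the fan press on each other with more than 10 N (thread strained) (contact force between blade_nut and fan above 10 N).
It fails at once if the robot presses on the fan with more than 20 N (contact force between any of the fingers, the arm and fan above 20 N).
It fails at once if the nut is dropped (falling out of the fingers at over 0.45 m/s, a drop of about 10 mm) or pressed into the dish with over 60 N (contact force between blade_nut and kidney_dish above 60 N or (linear speed of blade_nut above 0.45 m/s and contact force between the fingers and blade_nut below 0.05 N)).
It fails at once if the bottle, phone or forceps moved more than 20 mm (distance of any of antiseptic, phone, artery_forceps from where it was at the start of the episode above 0.02 m).
It also fails if it takes over 72 s, if anything falls off the work surface, if the arm or the gripper's body presses on something with over 40 N, if the wrist force passes 120 N, or if a joint passes its speed limit or range.

## Working session

There is one attempt and no reset: what is moved stays moved. The work goes in short steps, each a Python script; the robot and the scene stay as the last script left them, time stands still between calls to the robot, and variables do not carry over. Pictures are saved under pics/ and viewed, at most 12 in all, crops included, and the job is handed in when it is done.

```bash
ls; mkdir -p pics; cat > h.py <<'E'
import numpy as np, cv2
from station import robot, fingers, vision, workorder, recognise
def ray(cam,u,v):
    c=vision.calibration(cam);K=np.array(c["mtx"]);E=np.array(c["extrinsics"]);k=c["k1"]
    d=np.array([(u-K[0,2])/K[0,0],(v-K[1,2])/K[1,1]]);s=d.copy()
    for _ in range(20): s=d/(1+k*(s@s))
    R=E[:3,:3];o=-R.T@E[:3,3];return o,R.T@np.array([s[0],-s[1],-1.])
def at_z(cam,u,v,z):
    o,d=ray(cam,u,v);return o+d*(z-o[2])/d[2]
def proj(cam,p):
    c=vision.calibration(cam);K=np.array(c["mtx"]);E=np.array(c["extrinsics"])
    q=E[:3,:3]@np.array(p)+E[:3,3];s=np.array([q[0],-q[1]])/-q[2];s=s*(1+c["k1"]*(s@s))
    return np.array([K[0,0]*s[0]+K[0,2],K[1,1]*s[1]+K[1,2]])
def save(n,im): cv2.imwrite("pics/"+n,im[:,:,::-1])
E
python3 - <<'E'
from h import *
np.set_printoptions(precision=4,suppress=True)
ims=[]
for c in ("top","side"):
    ims.append(vision.grab_frame(c)); print(c,"cam at",ray(c,256,192))
    for l in ("fan","hub","blade_nut","arrow_head","kidney_dish","antiseptic","phone","artery_forceps"):
        print(l,[(round(r["p"],2),np.round(r["rect"],1).tolist()) for r in recognise(l,c)][:3])
save("a.png",cv2.resize(np.vstack(ims),(448,672))[:600] if 0 else np.hstack([cv2.resize(i,(400,300)) for i in ims]))
save("top0.png",cv2.resize(ims[0],(800,600)));save("side0.png",cv2.resize(ims[1],(800,600)))
E
```

```text
pics
top cam at (array([ 0.5131, -0.0101,  1.2194]), array([ 0.0363, -0.0024, -0.9994]))
fan [(0.96, [240.6, 190.0, 86.9, 86.8]), (0.41, [240.4, 194.0, 18.1, 14.0])]
hub [(0.62, [238.2, 195.1, 86.6, 86.5])]
blade_nut [(0.76, [235.2, 194.4, 17.0, 14.1]), (0.48, [298.4, 203.8, 10.2, 10.5])]
arrow_head [(0.61, [241.3, 191.1, 20.0, 17.3])]
kidney_dish [(0.84, [143.9, 221.6, 83.8, 46.3])]
antiseptic [(0.96, [368.4, 238.1, 26.5, 21.0])]
phone [(0.79, [172.9, 142.9, 22.5, 36.0])]
artery_forceps []
side cam at (array([ 0.2343, -0.8789,  0.7024]), array([ 0.3253,  0.7948, -0.5123]))
fan [(0.68, [237.4, 205.6, 92.7, 106.8])]
hub [(0.67, [237.6, 204.2, 97.4, 103.7])]
blade_nut [(0.75, [236.1, 167.8, 23.1, 23.1]), (0.75, [259.3, 269.1, 15.0, 15.0]), (0.7, [337.2, 270.8, 59.4, 22.2])]
arrow_head [(0.88, [235.2, 166.9, 22.0, 18.2]), (0.52, [258.1, 267.1, 14.1, 19.1])]
kidney_dish [(0.71, [175.6, 183.9, 35.5, 44.3])]
antiseptic [(0.82, [240.3, 333.2, 32.4, 52.4])]
phone [(0.64, [260.1, 182.7, 17.2, 5.4])]
artery_forceps [(0.82, [336.5, 270.5, 65.2, 24.2])]
```

View pics/top0.png

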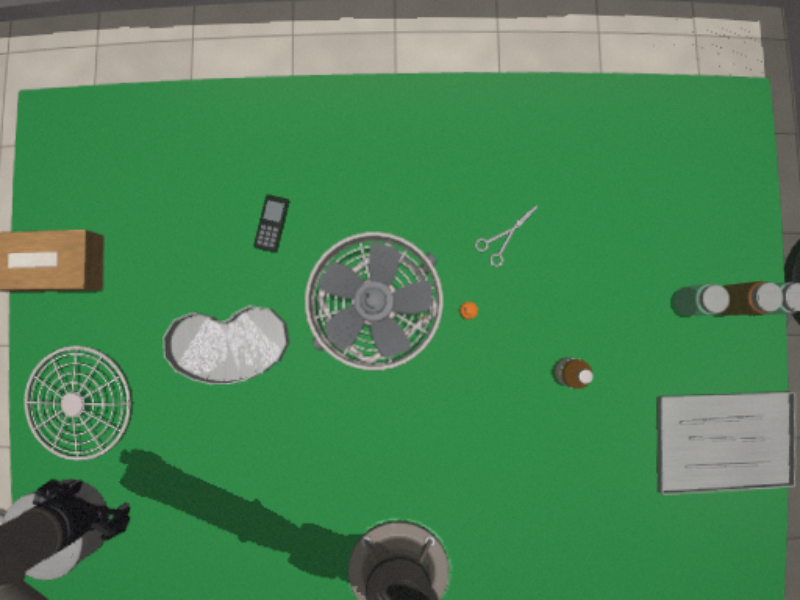

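View pics/side0.png

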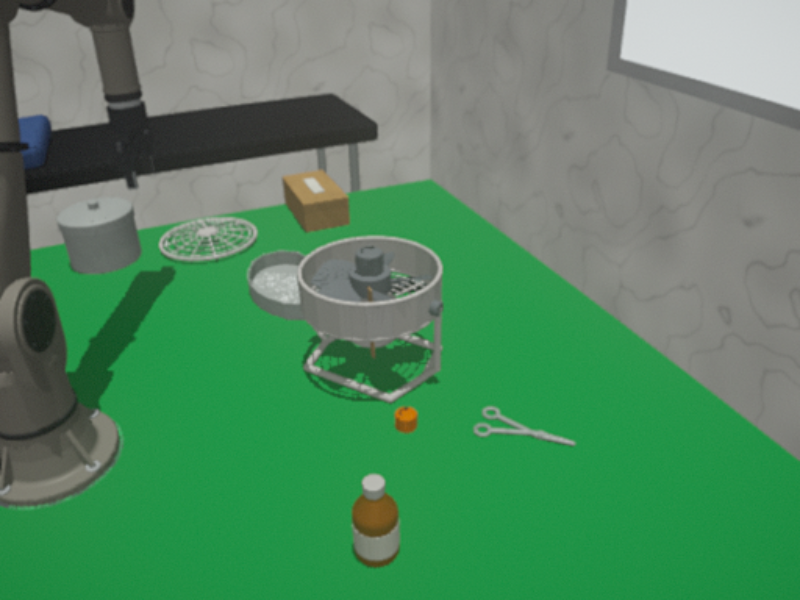

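Top view: the grey nut is on the hub at about (239,191), with the orange look-alike beside the fan at (300,198). The side view shows them at (236,167) and (260,268). The lidded grey pot at the left is another round grey thing, and so is the loose grille with its hub. I choose the grey nut on the spindle. The dish is at (144,221) in the top view, to the robot's left of the fan.

```bash
python3 - <<'E'
from h import *
np.set_printoptions(precision=4,suppress=True)
t=vision.grab_frame("top");s=vision.grab_frame("side")
a=cv2.resize(t[145:235,195:285],(400,400),interpolation=cv2.INTER_CUBIC)
b=cv2.resize(s[140:230,190:280],(400,400),interpolation=cv2.INTER_CUBIC)
save("crop1.png",np.hstack([a,b]))
print("nut top",at_z("top",239.4,190.7,.222))
# drum outer rim: non-green blob -> centre
print("drum",at_z("top",240,191.5,.19), "side nut", at_z("side",236.3,160,.222))
o1,d1=ray("top",239.4,191.2);o2,d2=ray("side",236.2,167)
A=np.array([d1,-d2]).T;k=np.linalg.lstsq(A,o2-o1,rcond=None)[0];print(o1+k[0]*d1,o2+k[1]*d2)
# dish outline
hsv=cv2.cvtColor(t,cv2.COLOR_RGB2HSV)
m=((hsv[...,0]<50)|(hsv[...,0]>80)|(hsv[...,1]<90)).astype(np.uint8);m[:, :98]=0;m[:,192:]=0;m[:180]=0;m[255:]=0
n,l,st,ce=cv2.connectedComponentsWithStats(m);i=1+st[1:,4].argmax();print(st[i],ce[i],at_z("top",*ce[i],.02))
x,y,w,h=st[i][:4]
for p in((x,y+h/2),(x+w,y+h/2),(x+w/2,y+h)):print(p,at_z("top",*p,.042))
c,(w,h),ang=cv2.minAreaRect(cv2.findNonZero((l==i).astype(np.uint8)));print(c,w,h,ang,at_z("top",*c,.04))
E
```

```text
nut top [0.5534 0.0314 0.222 ]
drum [0.5524 0.0312 0.19  ] side nut [0.5557 0.0362 0.222 ]
[0.5527 0.0322 0.2041] [0.5531 0.0321 0.2041]
[ 104  195   81   51 3107] [144.0161 220.5784] [0.4691 0.3481 0.02  ]
(np.int32(104), np.float64(220.5)) [0.4708 0.472  0.042 ]
(np.int32(185), np.float64(220.5)) [0.4692 0.2108 0.042 ]
(np.float64(144.5), np.int32(246)) [0.3898 0.3404 0.042 ]
(144.35568237304688, 221.2032012939453) 48.13771438598633 80.22953033447266 82.50414276123047 [0.4678 0.341  0.04  ]
```

View pics/crop1.png

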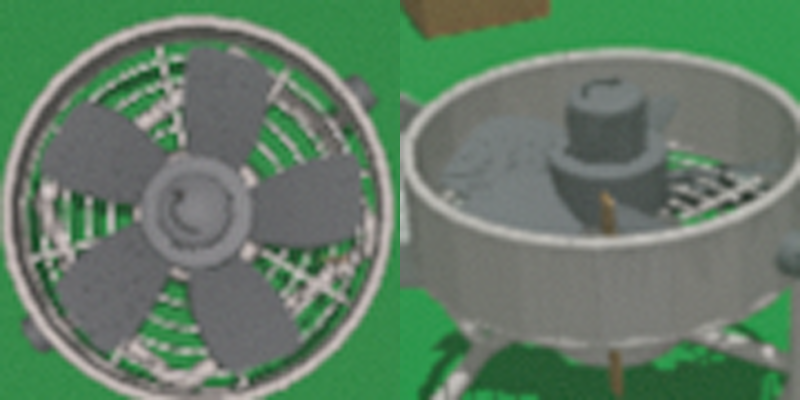

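The crop confirms it: a grey fluted nut with an engraved curved arrow, centred on the hub, and triangulation gives (0.553, 0.032). Next I check the joint-7 travel, then move in and centre by gentle touch.

```bash
python3 - <<'E'
from h import *
np.set_printoptions(precision=2,suppress=True)
print(robot.current_time_s(),robot.current_eef_rot(),robot.current_tool_pos())
for y in range(-180,180,45):
    q=robot.inverse_kinematics([.5525,.0315,.212],[180,0,y]); print(y,None if q is None else np.array(q))
print("dish",robot.inverse_kinematics([.455,.341,.03],[180,0,0]))
print(robot.current_contact_force())
E
```

```text
1.0 [180.     0.   156.24] [0.22 0.5  0.21]
-180 [-25.25  19.21  27.14  86.82  -8.9   76.11  92.74]
-135 [-21.45  18.75  21.94  86.68  -7.11  75.95 136.16]
-90 [ 35.98  29.82 -61.67  84.43  26.28  81.33 153.59]
-45 [ -48.52   28.44   64.61   87.62  -25.87   80.36 -117.23]
0 [-35.13  21.26  41.33  87.19 -14.23  76.92 -82.51]
45 [-36.55  21.7   43.49  87.24 -15.14  77.1  -36.7 ]
90 [-33.9   20.92  39.49  87.15 -13.49  76.78   6.83]
135 [-29.39  19.9   32.95  86.98 -10.98  76.37  49.59]
dish [ -61.     32.07   31.46   97.98  -19.64   55.51 -112.18]
[-0.17 -0.36 -0.41]
```

```bash
cat >> h.py <<'E'
def touch(p,yaw,reach=.010,v=.006,f=2.0):
    "centre of the nut along the closing line, by a light touch of each pad"
    a=np.radians(yaw);u=np.array([np.sin(a),-np.cos(a),0]);p=np.array(p);s=[]
    for k in(1,-1):
        hit=robot.line_to(p+k*reach*u,velocity=v,f_stop=f)
        s.append((np.array(robot.current_tool_pos())-p)@u);print("touch",hit,s[-1],np.array(robot.current_contact_force()))
        robot.line_to(p,velocity=.05)
    return p+u*np.mean(s)
E
python3 - <<'E'
from h import *
np.set_printoptions(precision=4,suppress=True)
p0=np.array([.5525,.0315,.3])
robot.line_to([.222,.503,.3],velocity=.15)
robot.move_to(p0,[180,0,-225]); fingers.gripper_to(.72,force=20)
print(robot.current_joint_positions(),robot.current_finger_gap(),robot.current_time_s())
p0[2]=.24; robot.line_to(p0,velocity=.12); p0[2]=.213
print("down hit",robot.line_to(p0,velocity=.03,f_stop=3),robot.current_tool_pos(),robot.current_time_s())
print(np.array(robot.current_contact_force()))
save("hov.png",cv2.resize(np.hstack([vision.grab_frame("top")[130:250,180:300],vision.grab_frame("side")[100:220,176:296]]),(800,400),interpolation=cv2.INTER_CUBIC))
E
```

```text
[-29.7951  18.2088  34.45    76.9173 -10.1903  87.9435  48.6997] 0.7152869799751864 4.175
down hit False [0.5527 0.0315 0.2132] 5.875
[-0.2666  0.6768 -0.0931]
```

View pics/hov.png

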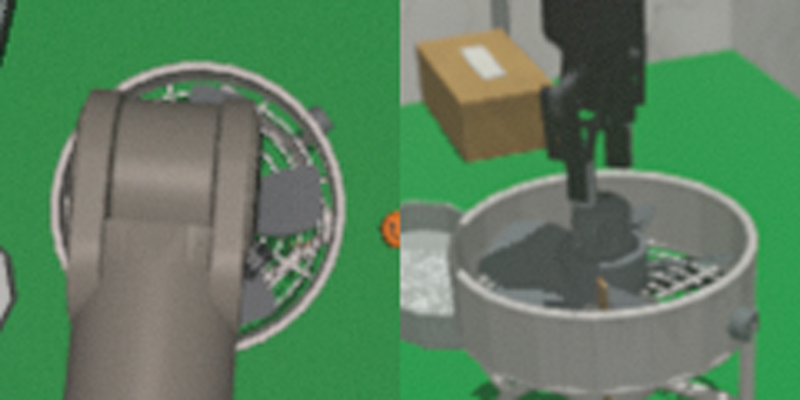

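The fingers straddle the nut, one pad on each side, and are clear of the rim. Now touch-centring on both axes.

```bash
python3 - <<'E'
from h import *
np.set_printoptions(precision=4,suppress=True)
p=np.array([.5525,.0315,.210]); robot.line_to(p,velocity=.03)
c=touch(p,-225); print(c)
robot.line_to(c,[180,0,-180],velocity=.05);robot.line_to(c,[180,0,-135],velocity=.05)
print(robot.current_joint_positions(),robot.current_time_s())
c=touch(c,-135); robot.line_to(c,velocity=.05); print(c,robot.current_tool_pos(),robot.current_time_s())
np.save("c.npy",c)
E
```

```text
touch False 0.00993165498393914 [ 0.2723 -0.1898 -0.3921]
touch False -0.009985382881740511 [ 0.1693 -0.2679 -0.9212]
[0.5525 0.0315 0.21  ]
[-18.4211  18.5571  17.8319  86.7626  -5.7705  75.5916 134.9137] 12.425
touch False 0.009956075364647404 [ 0.5847 -0.2476  0.3587]
touch False -0.009938895060007811 [0.541  0.2694 0.0268]
[0.5525 0.0315 0.21  ] [0.5525 0.0313 0.21  ] 17.0083
```

```bash
python3 - <<'E'
from h import *
np.set_printoptions(precision=4,suppress=True)
c=np.load("c.npy")
fingers.gripper_to(.62,force=20); print(robot.current_finger_gap(),robot.current_gripper_force(),np.array(robot.current_contact_force()))
c=touch(c,-135,reach=.008,v=.008); print(c,robot.current_time_s())
save("s2.png",cv2.resize(vision.grab_frame("side")[100:220,176:296],(600,600),interpolation=cv2.INTER_CUBIC))
E
```

```text
0.6256894007657308 0.0 [0.0822 0.8552 0.3176]
touch False 0.007945868958504724 [ 0.5145 -0.0781 -0.8237]
touch False -0.00791713876972737 [-0.6943 -1.349  -0.0799]
[0.5525 0.0315 0.21  ] 20.175
```

View pics/s2.png

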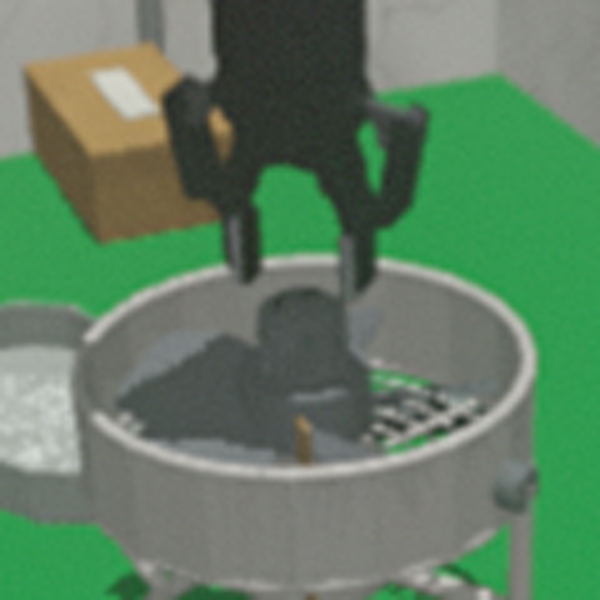

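The fingertips stand above the nut: (225,156) and (249,159), against a nut top near (236,160). So my height assumption or the tip position is off, and I'll check by projection.

```bash
python3 - <<'E'
from h import *
np.set_printoptions(precision=4,suppress=True)
print(robot.tip_reach,robot.current_tool_pos(),robot.current_eef_rot(),robot.current_joint_positions(),robot.current_time_s())
a=np.radians(-135);u=np.array([np.sin(a),-np.cos(a),0])
for z in(.186,.19,.2,.21,.222,.23,.24): print(z,proj("side",[.5525,.0315,z]),[proj("side",np.array([.5525,.0315,z])+k*.0265*u) for k in(1,-1)])
E
```

```text
0.017 [0.5523 0.0319 0.2101] [ 179.9994    0.0078 -134.9549] [-18.4491  18.5304  17.8148  86.7789  -5.7677  75.5875 134.9811] 20.225
0.186 [236.3595 173.3007] [array([227.2181, 171.6636]), array([245.657 , 174.9673])]
0.19 [236.2953 171.9509] [array([227.1378, 170.3221]), array([245.6095, 173.6092])]
0.2 [236.1339 168.5545] [array([226.936, 166.947]), array([245.4902, 170.1917])]
0.21 [235.9713 165.1269] [array([226.7327, 163.5412]), array([245.3699, 166.7424])]
0.222 [235.7745 160.9721] [array([226.4867, 159.4133]), array([245.2241, 162.5609])]
0.23 [235.6422 158.1767] [array([226.3215, 156.6363]), array([245.1262, 159.7472])]
0.24 [235.4758 154.6536] [array([226.1136, 153.1367]), array([245.0028, 156.2008])]
```

```bash
python3 - <<'E'
from h import *
np.set_printoptions(precision=1,suppress=True)
for cam in("top","side"):
    for z in(.19,.212,.235,.3): print(cam,z,proj(cam,[.222,.503,z])*1.5625)
    print(proj(cam,[0,0,0])*1.5625)
im=cv2.imread("pics/top0.png")[430:600,0:200];im2=cv2.imread("pics/side0.png")[60:230,50:250]
for cam,i,o in(("top",im,(0,430)),("side",im2,(50,60))):
    for z,c in((.195,(0,0,255)),(.235,(0,255,255))):
        q=proj(cam,[.222,.503,z])*1.5625-o; cv2.circle(i,(int(q[0]),int(q[1])),2,c,-1)
cv2.imwrite("pics/st.png",cv2.resize(np.hstack([im,im2]),(800,340),interpolation=cv2.INTER_CUBIC))
E
```

```text
top 0.19 [115.4 485.8]
top 0.212 [109.6 489.1]
top 0.235 [103.4 492.8]
top 0.3 [ 84.1 503.8]
[396.9 567.8]
side 0.19 [145.6 204.9]
side 0.212 [143.5 195.2]
side 0.235 [141.2 184.9]
side 0.3 [134.8 155. ]
[ 51.6 455.7]
```

View pics/st.png

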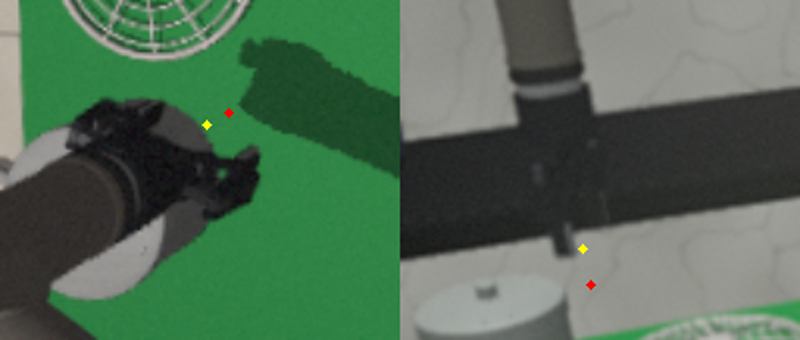

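Both views put the fingertips roughly 38 mm higher than the reported pose implies, with xy about right. The touch test agrees, since nothing was met. I'll go down slowly under force guard and probe again.

```bash
python3 - <<'E'
from h import *
np.set_printoptions(precision=4,suppress=True)
p=np.load("c.npy"); fingers.gripper_to(.72)
p[2]=.182; hit=robot.line_to(p,velocity=.015,f_stop=2.5); print("down",hit,robot.current_tool_pos(),np.array(robot.current_contact_force()),robot.current_time_s())
if not hit:
    p=np.array(robot.current_tool_pos()); c=touch(p,-135,v=.008); print(c,robot.current_time_s())
    np.save("c.npy",c)
else: robot.line_to(p+[0,0,.033],velocity=.05)
save("s3.png",cv2.resize(vision.grab_frame("side")[100:220,176:296],(600,600),interpolation=cv2.INTER_CUBIC))
E
```

```text
down False [0.5525 0.0315 0.1821] [ 0.7359  0.4276 -0.284 ] 22.4917
touch False 0.009938665583134864 [-0.722   1.248  -0.0149]
touch True -0.004837489148272754 [-0.2479  1.1397  0.1571]
[0.5507 0.0333 0.1821] 25.2667
```

View pics/s3.png

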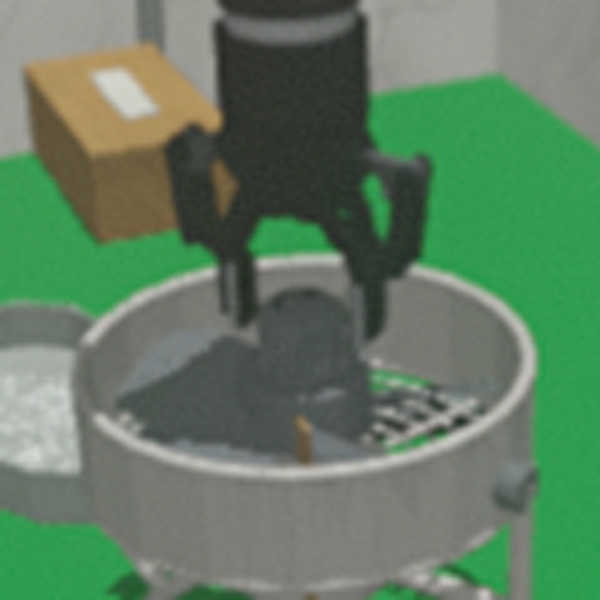

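Only one real contact, at −4.8 mm, and none at +9.9 mm. With about 7.5 mm clearance per side, the nut axis is about 2.7 mm along +u from my estimate. I'll refine on both axes, lower down and with a narrower gap.

```bash
python3 - <<'E'
from h import *
np.set_printoptions(precision=4,suppress=True)
p=np.array([.5506,.0334,.182]); robot.line_to(p,velocity=.04); p[2]=.175
print("down",robot.line_to(p,velocity=.02,f_stop=3),robot.current_tool_pos())
fingers.gripper_to(.65); print(robot.current_finger_gap(),robot.current_gripper_force(),np.array(robot.current_contact_force()))
c=touch(p,-135,v=.008,reach=.008,f=2.5); print(c,robot.current_time_s())
robot.line_to(c,[180,0,-180],velocity=.05);robot.line_to(c,[180,0,-225],velocity=.05); print(robot.current_time_s())
c=touch(c,-225,v=.008,reach=.008,f=2.5); print(c,robot.current_time_s())
np.save("c.npy",c)
E
```

```text
down False [0.5505 0.0334 0.1748]
0.6507960670734345 0.0 [-1.0974 -0.4498  0.5075]
touch True 0.004699730823271158 [ 1.096  -0.9174  0.7121]
touch True -0.0044646514182372764 [-0.1721 -0.316  -0.4036]
[0.5505 0.0335 0.175 ] 28.275
30.1417
touch False 0.007945658300281346 [-0.2158  0.1333 -0.1062]
touch True -0.001659213100482914 [0.9373 0.5612 0.8899]
[0.5527 0.0357 0.175 ] 32.4
```

```bash
python3 - <<'E'
from h import *
np.set_printoptions(precision=4,suppress=True)
c=np.load("c.npy"); robot.line_to(c,velocity=.04)
fingers.gripper_to(.60); print(robot.current_finger_gap(),robot.current_gripper_force())
c=touch(c,-225,v=.008,reach=.005,f=2.5); print(c,robot.current_time_s())
robot.line_to(c,[180,0,-135],velocity=.1); print(robot.current_time_s())
fingers.gripper_to(.57);print(robot.current_finger_gap(),robot.current_gripper_force(),np.array(robot.current_contact_force()))
np.save("c.npy",c); print(robot.current_joint_positions(),robot.current_tool_pos(),robot.current_time_s())
E
```

```text
0.5988795237987762 0.0
touch True 0.0022393766548187356 [-0.32    0.1372 -0.02  ]
touch True -0.0027177134516364132 [1.2071 0.1115 0.7845]
[0.5526 0.0355 0.175 ] 34.3917
36.1083
0.5679268725069966 0.0 [ 0.7317  0.1945 -0.552 ]
[-18.4636  19.8401  17.3041  90.0145  -6.123   71.0797 134.86  ] [0.5526 0.0356 0.175 ] 36.325
```

Touches now match on both axes: width 5.0 mm against an expected 5.0, and the axis is at (0.5526, 0.0355). Gripping and unscrewing in monitored segments.

```bash
python3 - <<'E'
from h import *
np.set_printoptions(precision=2,suppress=True)
c=np.load("c.npy")
fingers.gripper_to(.3,force=40)
F0=np.array(robot.current_contact_force())
print("grip",robot.current_finger_gap(),robot.current_gripper_force(),F0)
z0=c[2]; done=0; off=np.zeros(3)
for d in(15,30,45,45,45,45,40):
    done+=d
    robot.line_to(c+off+[0,0,.0024*np.radians(done)],[180,0,-135-done],velocity=.1)
    F=np.mean([robot.current_contact_force() for _ in range(5)],0);print(done,F,np.array(robot.current_torque()),round(robot.current_gripper_force(),1),round(robot.current_time_s(),2))
    if np.linalg.norm(F)>7: print("STOP");break
    if np.linalg.norm(F[:2])>3: off[:2]+=.0002*F[:2]/np.linalg.norm(F[:2])
    if abs(F[2])>3: off[2]+=.0003*np.sign(F[2])
print(robot.current_joint_positions(),robot.current_tool_pos(),off*1000,robot.current_finger_gap())
np.save("st.npy",[done,*off])
save("s4.png",cv2.resize(vision.grab_frame("side")[100:220,176:296],(500,500),interpolation=cv2.INTER_CUBIC))
E
```

```text
grip 0.5236086755805321 40.56216895580292 [-0.64  0.5   0.5 ]
15 [ 0.29 -0.87  1.84] [-0.01  0.04 -0.09] 40.6 36.95
45 [ 0.87 -0.11  1.18] [-0.02  0.01 -0.07] 40.6 37.62
90 [0.28 0.19 0.38] [ 0.04 -0.04 -0.04] 40.8 38.56
135 [-0.45 -0.12 -0.12] [ 0.04 -0.09 -0.02] 40.8 39.49
180 [-0.31  0.95 -1.1 ] [ 0.09 -0.15 -0.05] 40.9 40.42
225 [ 0.81  0.81 -0.95] [ 0.09 -0.1   0.04] 41.0 41.36
265 [-0.43 -0.54 -0.51] [ 0.   -0.07 -0.01] 41.0 42.21
[ -51.66   33.44   71.31   90.15  -32.05   79.7  -107.28] [0.55 0.04 0.19] [0. 0. 0.] 0.525587680155795
```

View pics/s4.png

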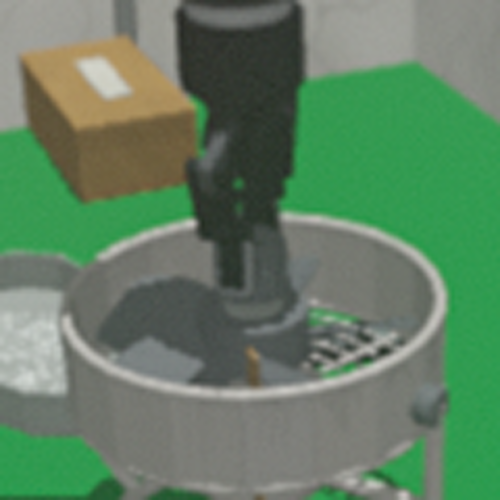

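All forces stayed under 2 N, the torque has dropped to nothing, and the nut has risen with the fingers. The tips at image (233,170) hold it above a visible gap to the hub. Guarded lift, then carry it to the dish.

```bash
python3 - <<'E'
from h import *
np.set_printoptions(precision=3,suppress=True)
p=np.array(robot.current_tool_pos())
try: robot.line_to(p+[0,0,.0004],[180,0,-135-273],velocity=.1)
except robot.PlanningError as e: print("no extra turn",e)
p=np.array(robot.current_tool_pos())
hit=robot.line_to(p+[0,0,.004],velocity=.01,f_stop=3); print("lift",hit,np.array(robot.current_contact_force()),robot.current_tool_pos())
if not hit:
    robot.line_to(p+[0,0,.03],velocity=.05); robot.line_to(p+[0,0,.09],velocity=.12)
    robot.move_to([.456,.341,.20],[180,0,-8])
    print(robot.current_joint_positions(),robot.current_finger_gap(),robot.current_gripper_force(),robot.current_time_s())
    for z in(.03,-.003,-.007): print(z,robot.inverse_kinematics([.456,.341,z],[180,0,-8]) is not None)
    i=vision.grab_frame("side");t=vision.grab_frame("top")
    save("s5.png",cv2.resize(np.hstack([i[80:240,90:290],t[150:310,60:260]]),(800,320),interpolation=cv2.INTER_CUBIC))
E
```

```text
lift False [ 0.732 -0.091 -0.502] [0.553 0.035 0.191]
[ -80.159   31.297   64.503   86.221  -28.322   80.319 -112.425] 0.5259613249124255 40.980679392814636 45.675
0.03 True
-0.003 True
-0.007 True
```

View pics/s5.png

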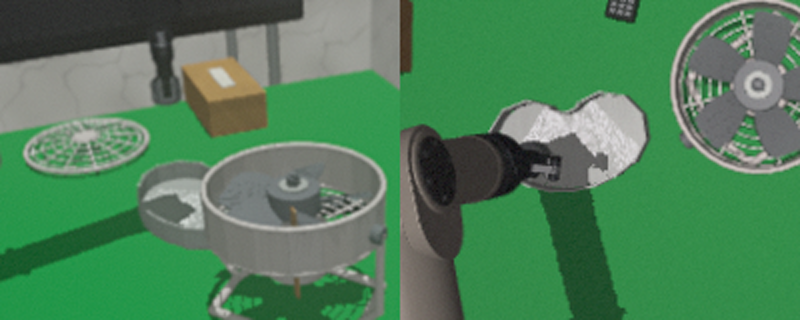

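The bare spindle shows on the fan, and the nut is in the hand over the middle of the dish. Lowering under force guard.

```bash
python3 - <<'E'
from h import *
np.set_printoptions(precision=3,suppress=True)
print("nut expected px",proj("side",[.456,.341,.229]),"seen ~[172,128]")
robot.line_to([.456,.341,.03],velocity=.15)
hit=robot.line_to([.456,.341,-.016],velocity=.02,f_stop=4); print(hit,robot.current_tool_pos(),np.array(robot.current_contact_force()),robot.current_time_s())
i=vision.grab_frame("side");t=vision.grab_frame("top")
save("s6.png",cv2.resize(np.hstack([i[120:240,130:280],t[170:290,60:210]]),(800,320),interpolation=cv2.INTER_CUBIC))
E
```

```text
nut expected px [171.637 124.395] seen ~[172,128]
True [ 0.456  0.341 -0.008] [-0.347 -0.61   4.327] 48.725
```

View pics/s6.png

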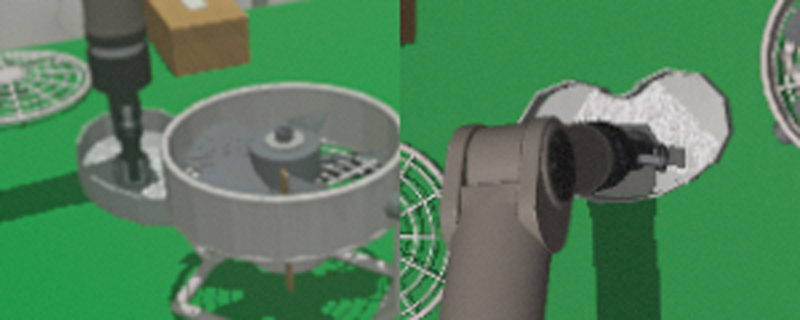

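Contact came at −0.008, against −0.007 predicted, and the nut is down in the dish at about (180,187) in the side view. Releasing, backing off and checking.

```bash
python3 - <<'E'
from h import *
fingers.gripper_to(.66,force=20); p=robot.current_tool_pos()
robot.line_to([p[0],p[1],.06],velocity=.06); robot.line_to([p[0],p[1],.25],velocity=.15)
robot.move_to([.30,.45,.28],[180,0,-8]); print(robot.current_time_s(),robot.current_finger_gap())
i=vision.grab_frame("side");t=vision.grab_frame("top")
save("s7.png",cv2.resize(np.hstack([i[140:240,140:265],t[170:270,90:215]]),(800,320),interpolation=cv2.INTER_CUBIC))
E
```

```text
52.6 0.6603092552284906
```

View pics/s7.png

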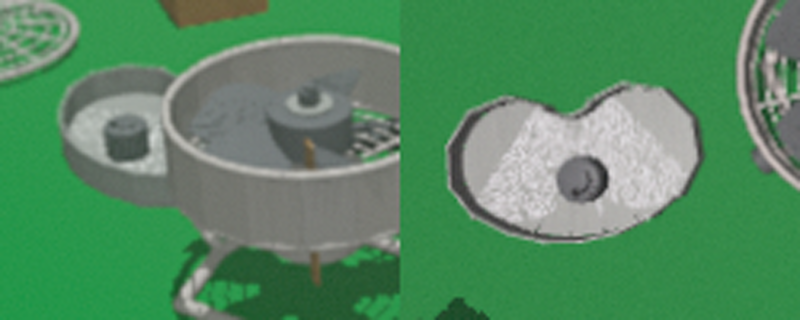

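The nut stands upright, arrow side up, near the middle of the dish, at about (181,226) in the top view. The gripper is clear, so I'm handing in.

```bash
python3 -c "
from h import *
print(workorder.close_job())"
```

```text
the job is handed in; nothing more can be done
None
```

The nut is unscrewed and standing open end down in the kidney dish; I handed the job in shortly after 52.6 s on the robot's clock, forces read on the tool stayed below about 5 N, and no verdict came back.

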